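# Start the crossed T-knob of the mainshaft holder

## Robot

A 6-joint arm with a two-finger parallel gripper is mounted at the origin on the work surface. World frame = base frame: x ahead of the robot, y to its left, z up, the work surface at z = 0. Lengths are in m, angles in rad, forces in N, time in s.
With the tool pointing down it reaches from about 0.25 to 0.725 m from the base axis. Payload 4 kg.
Tool frame: the origin (TCP) lies midway between the tips of the shut fingers; the grasp point (between the pads) lies bot.tcp_to_grasp behind it (bot.tcp_to_grasp is the distance from the TCP to the grasp point, in m); z points along the fingers, y is the line along which they close (so a half turn about z gives the same grasp; the last joint's range is limited). The gripper opens to 85 mm and grips with 20 to 120 N. Pads are 22 mm wide; open, the fingers measure 114 mm over their backs; the gripper's body (76 mm by 85 mm) begins 54 mm behind the grasp point. The pads swing forward as they close: fully open they stand 13 mm farther back than shut.
Start: joints at [-1.257, 0.241, 0.005, 1.335, 0, 1.571], TCP at [0.154, -0.476, 0.231] pointing down, gripper open.
Joint ranges: [-2.72, 2.72], [-1.05, 1.87], [-1.09, 1.28], [-1.99, 2.15], [-1.42, 1.44], [-3.14, 3.14]. Speed limits (rad/s): [2.79, 2.79, 3.14, 3.14, 3.14, 3.14].

## Interface

Orientations are given as a unit quaternion [x, y, z, w].
In Python, from workcell import readout, camera, bot gives the robot as it stands. The module is installed in compiled form; this text tells all that it offers.
- The arm moves only by the tool jog_arm, never from a script. Its argument "motion" is a list of rows, each an object of numbers: "x", "y", "z": the shift along the tool's x, y, z in mm; "spin": the turn about the tool's z in degrees; "fingers": the closure, from -1 (fully open) to 1 (shut). A call has 1 to 8 rows; each row is the pose to reach, as a shift and turn from the pose commanded when the call began, along the tool's axes at that moment; what a row does not reach only later rows make up. A row lasts 1/8 s, in which the tool goes at most 62.5 mm and 10.7 degrees, less where a joint would pass 70% of its speed; a pose out of reach is approached as far as the arm can. A call with a gripper value outside its range is refused whole. The fingers move at their own pace and stop on an object; the grip force is fixed at half the most. Time passes only in rows, so rows that repeat a pose let the fingers close. It gives the time, the measured TCP pose, the force, the opening and the grip force at its end, in the units of the state.
- readout.get_obs(): the state, without advancing time (a new reading comes with each control period).
- camera(name): name is "scene" or "top" or "wrist"; returns a dict with "pixels" (480x640x3 uint8, red, green, blue), "K" (3x3 intrinsics, pixels), "rvec" (rotation vector, rad) and "tvec" (3), from world to camera coordinates, as OpenCV has them. Camera axes: x right, y down, z forward; pixel columns grow to the right and rows downward; lengths in m; the calibration is good to about 2 mm. The wrist camera is an equidistant fisheye: a pixel r from the principal point sees the ray r / f radians off the axis. A picture is of the moment at which its call begins. There is no depth.
- bot.job_done(): hands the job in; it is judged then, once.
The state is a dict: "clock": time; "joint_pos": joint angles; "joint_vel": joint speeds; "tau": joint torques, N m; "eef_pos": TCP position; "tool_rot": TCP orientation; "ft_force": force on the tool from outside, world axes, zero at the start; "ft_torque": the same for the moment, N m; "grip_width": finger opening in m; "grasp_force": force on a finger pad.
Only numpy, scipy, OpenCV 4.12 (cv2) and the standard library are available. Lean on these libraries where they do the work, as an engineer would, in place of code of your own. Each camera call takes 0.05 s, during which the arm holds its last target. There are 200 camera calls.

## Task

The T-knob of the mainshaft holder sits crossed on the end of its thread. With light downward pressure turn it backwards (anticlockwise from above) until you feel it click and drop, stop there at once, then turn it forwards (clockwise) about a quarter turn so that the thread takes it down cleanly, and let go. Never force it against the thread in either direction, and leave the other parts on the shelf where they lie.

Things in the scene. Friction and masses are not known exactly. Their poses are not given: they have to be found in the camera images.
- holder: Shaft holder fixed on the tiled shelf: bright steel base plate 185 x 130 x 10 mm with an upright threaded stud and, 95 mm along its +x, a ground mainshaft (36 mm thick, 128 mm long, along the holder's y, top 52 mm above the shelf) in a spring clip. Origin on the shelf surface on the stud's axis; z up.
- knob_bar (a point): Centre of the grip bar of the dark steel T-knob (about 250 g): bar 60 mm long (point x), 16 mm thick (point y), 24 mm high (z up), on a neck 16 mm thick and 12 mm high, on a round skirt. The knob only turns about the stud's upright axis, which runs through this point, and slides along it (captive). 86 mm above the shelf at the start. Turns easily (about 0.02 N m).
- knob: The T-knob; origin at the centre of the underside of its skirt (40 mm in diameter, 20 mm high, top 24 mm below the bar's centre). At the start a follower in the skirt rests on the flat end of the thread: light pushing down does not move it. Over 0.08 N m of turning or 15 N of push is forcing it; 24 N between knob and thread damages it.
- stud_top (a point): Centre of the stud's top, hidden in the knob. Where the thread ends cannot be seen: 0.2 to 1.7 rad backwards (anticlockwise from above) of the start. There the knob drops 8.5 mm, the click: the push you give vanishes. A rigid stop lies only about 0.1 rad beyond, so feel at every 0.05 rad. Without the click, forwards meets a rigid block after 0.1 to 1.5 rad.
- stud_foot (a point): Centre of the stud's foot, on top of the base plate. After the click, turning forwards (clockwise from above) leads the knob under the thread and lets it down: hardly at first, then faster, about 4.5 mm in the first quarter turn; follow it down with light pressure or it binds under the thread. Rigid bottom end of the thread about 2.4 rad forwards of the click.
- bearing_c (a point): Bystander: centre of a loose matt grey clutch release bearing, a ring 68 mm in diameter, 28 mm high, lying flat on the shelf.
- pad_c (a point): Bystander: centre of a loose bronze fork pad, 50 x 22 x 9 mm with a round stub on top, 18 mm high in all.
- grip_c (a point): Bystander: centre of a loose black bakelite handle grip, 75 mm long, 24 mm thick with a steel end, lying on the shelf.
- boltplate_c (a point): Bystander: centre of a loose zinc-coated steel bolt plate, 70 x 50 x 6 mm with two holes, lying on the shelf.
- stud_twist (a joint): Elastic twist of the whole stud in its base about the upright axis, clockwise from above positive (rad), 0 when not loaded: the stud gives 0.025 rad for 0.1 N m of turning load on the thread. Beyond 0.035 rad backwards (anticlockwise, -) or 0.06 rad forwards (+) it is overstrained and the thread damaged.
There are look-alikes about, which are no part of the job. There is more than one size of the holder; the job needs the largest.

How it is judged:
On the way:
1. the knob, turned back, has clicked: it has dropped off the thread's end by at least 5.5 mm (z of knob_bar in the frame of holder below 0.0805 m), for 0.1 s.
At the end, for the whole second after the job is handed in: the thread has taken the knob down: the centre of its bar is less than 75 mm above the shelf (11 mm below its start, 2.5 mm below the clicked height, some 55 degrees of clean forward turn), at rest (z of knob_bar in the frame of holder below 0.075 m and angular speed of knob below 0.1 rad/s); the robot touches nothing.
It fails at once if the knob is pressed on the thread with more than 24 N (contact force between knob and holder above 24 N).
It fails at once if the knob is forced round against the thread: the stud is twisted by more than 0.035 rad backwards (0.14 N m) or 0.06 rad forwards (0.24 N m) (value of joint stud_twist above 0.06 rad or value of joint stud_twist below -0.035 rad).
It fails at once if one of the four loose parts is moved by more than 15 mm (distance of any of bearing_c, pad_c, grip_c, boltplate_c from where it was at the start of the episode above 0.015 m).
It also fails if it takes over 72 s, if anything falls off the work surface, if the arm or the gripper's body presses on something with over 40 N, if the wrist force passes 120 N, or if a joint passes its speed limit or range.

## Working session

There is one attempt and no reset: what is moved stays moved. The work goes in short steps, Python scripts to look and compute and a tool call to move; the robot and the scene stay as the last step left them, time stands still between calls to the robot, and variables do not carry over. Pictures are saved under pics/ and viewed, at most 10 in all, crops included, and the job is handed in when it is done.

Besides the shell and the picture viewer there is one more tool, called after "Request:" in YAML: its name, and indented under it one key for each argument. jog_arm: Moves the arm, as the interface text tells. Its arguments: {"type":"object","properties":{"motion":{"type":"array"}},"required":["motion"]}

```bash
mkdir -p pics
python3 - <<'E'
from workcell import readout, camera, bot
import cv2
o=readout.get_obs(); print({k:o[k] for k in('clock','eef_pos','tool_rot','ft_force','ft_torque','grip_width')}, bot.tcp_to_grasp)
for n in('scene','top'):
    c=camera(n); cv2.imwrite(f'pics/{n}0.png',c['pixels'][:,:,::-1]); print(n,c['K'],c['rvec'],c['tvec'])
E
```

```text
{'clock': 0.0, 'eef_pos': array([ 0.15413412, -0.47498073,  0.23043547]), 'tool_rot': array([ 9.87717528e-01,  1.56246678e-01, -1.54914103e-04, -1.01795194e-03]), 'ft_force': array([0.08940326, 0.18225242, 0.11498178]), 'ft_torque': array([-0.03509114,  0.02038106, -0.02140568]), 'grip_width': 0.08531655238509102} 0.0187
scene [[461.4017509    0.         319.60727006]
 [  0.         461.4017509  237.38872073]
 [  0.           0.           1.        ]] [ 1.98078275  1.163716   -0.56503808] [-0.28421599 -0.18872763  1.23645447]
top [[594.04390261   0.         309.51821357]
 [  0.         594.04390261 240.98610166]
 [  0.           0.           1.        ]] [ 2.18572791 -2.14766378  0.05550947] [0.03845535 0.53672515 1.0921285 ]
```

View pics/scene0.png

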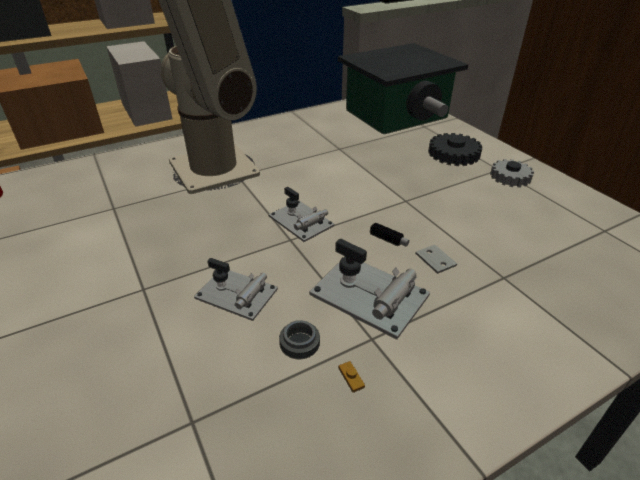

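View pics/top0.png

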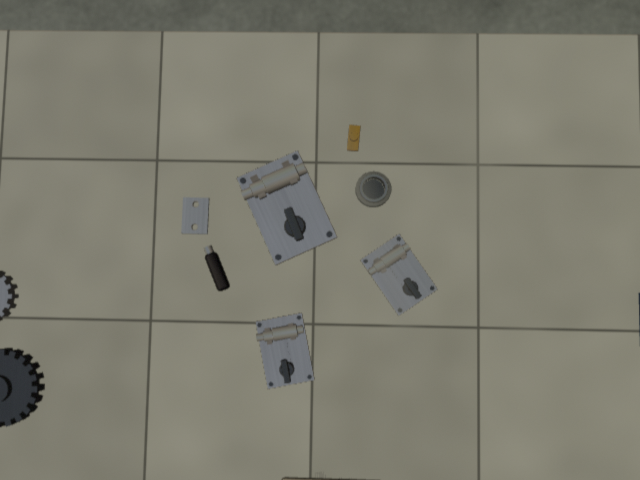

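The top view shows three holders. The largest has its knob near (294,225) in "top" and (350,250) in "scene"; the two smaller ones are look-alikes. I'll enlarge both views.

Run:
```python
import cv2,numpy as np
t=cv2.imread('pics/top0.png')[145:270,230:345]; s=cv2.imread('pics/scene0.png')[230:340,300:435]
t=cv2.resize(t,None,fx=4,fy=4,interpolation=cv2.INTER_CUBIC)
t=cv2.convertScaleAbs(t,alpha=1.3,beta=20)
s=cv2.resize(s,(335,273)); im=np.zeros((500,800,3),np.uint8); im[:500,:460]=t; im[:273,465:]=s
cv2.imwrite('pics/c1.png',im)
```

```text
(no output)
```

View pics/c1.png

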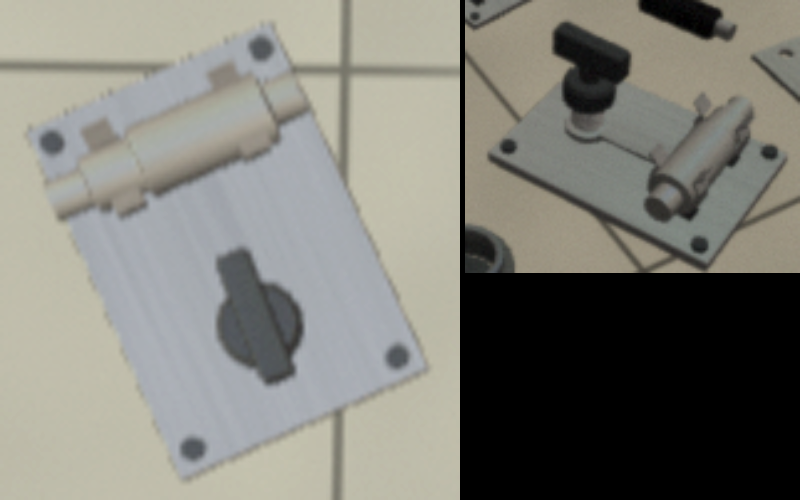

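```bash
cat > h.py <<'E'
import numpy as np,cv2
from scipy.spatial.transform import Rotation as R
from workcell import readout,camera,bot
def ray(c,uv,fish=False):
    K=c['K'];x=np.array([(uv[0]-K[0,2])/K[0,0],(uv[1]-K[1,2])/K[1,1]])
    if fish:
        r=np.hypot(*x); d=np.array([*(x/r*np.sin(r)),np.cos(r)])
    else: d=np.array([*x,1.])
    M=cv2.Rodrigues(np.array(c['rvec'],float))[0]
    return -M.T@np.ravel(c['tvec']), M.T@d
def onz(c,uv,z,fish=False):
    o,d=ray(c,uv,fish); return o+d*(z-o[2])/d[2]
def st():
    o=readout.get_obs();r=R.from_quat(o['tool_rot']).as_matrix()
    yaw=np.degrees(np.arctan2(r[1,0],r[0,0]))
    print('t',o['clock'],'p',o['eef_pos'].round(4),'xaxis yaw',yaw.round(2),'z',r[:,2].round(3),'F',o['ft_force'].round(2),'T',o['ft_torque'].round(3),'w',o['grip_width'],'g',o['grasp_force'],'j6',o['joint_pos'][5]); return o,r
E
python3 - <<'E'
from h import *
c=camera('top');s=camera('scene')
f=lambda u,v:(230+u/4-.4,145+v/4-.4)
for e in [(232,252),(279,378),(256,316)]: print(onz(c,f(*e),.098))
for e in [(52,142),(260,48),(193,448),(397,356)]: print('hole',onz(c,f(*e),.010))
g=lambda u,v:(300+(u-465)/2.481,230+v/2.481)
print('scene bar top',[onz(s,g(*e),.098) for e in [(564,30),(618,58)]])
st()
E
```

```text
[0.58811047 0.08526096 0.098     ]
[0.53291903 0.06348592 0.098     ]
[0.56001095 0.07411863 0.098     ]
hole [0.65194544 0.17879486 0.01      ]
hole [0.69891077 0.07990908 0.01      ]
hole [0.50626742 0.10769986 0.01      ]
hole [0.55158087 0.01183052 0.01      ]
scene bar top [array([0.5443577 , 0.06297804, 0.098     ]), array([0.58962365, 0.07976916, 0.098     ])]
t 0.2 p [ 0.1542 -0.4752  0.2308] xaxis yaw 17.98 z [-0.     0.001 -1.   ] F [0.2  0.77 0.17] T [ 0.044 -0.01   0.002] w 0.08580616759241551 g 0.0 j6 1.5708327981170866
```

Request:
jog_arm:
  motion:
    - {"x": 557,"y": -396,"z": 0,"spin": -3.5,"fingers": -1}
    - {"x": 557,"y": -396,"z": 0,"spin": -3.5,"fingers": -1}
    - {"x": 557,"y": -396,"z": 0,"spin": -3.5,"fingers": -1}
    - {"x": 557,"y": -396,"z": 0,"spin": -3.5,"fingers": -1}
    - {"x": 557,"y": -396,"z": 0,"spin": -3.5,"fingers": -1}
    - {"x": 557,"y": -396,"z": 0,"spin": -3.5,"fingers": -1}
    - {"x": 557,"y": -396,"z": 0,"spin": -3.5,"fingers": -1}
    - {"x": 557,"y": -396,"z": 0,"spin": -3.5,"fingers": -1}

```text
clock: 1.2
eef_pos: [0.4534, -0.0724, 0.2314]
tool_rot: [0.982, 0.186, 0.0, 0.0]
ft_force: [1.2, -2.0, -0.5]
grip_width: 0.0854
grasp_force: 0.0
```

```bash
python3 -c "
from h import *
st()"
```

```text
t 1.2 p [ 0.4534 -0.0724  0.2314] xaxis yaw 21.49 z [ 0. -0. -1.] F [ 1.21 -2.04 -0.53] T [-0.039 -0.077 -0.016] w 0.08540792276795944 g 0.0 j6 2.608405693247898
```

Request:
jog_arm:
  motion:
    - {"x": 153.8,"y": -96.7,"z": 30,"spin": 0,"fingers": -1}
    - {"x": 153.8,"y": -96.7,"z": 30,"spin": 0,"fingers": -1}
    - {"x": 153.8,"y": -96.7,"z": 30,"spin": 0,"fingers": -1}
    - {"x": 153.8,"y": -96.7,"z": 30,"spin": 0,"fingers": -1}
    - {"x": 153.8,"y": -96.7,"z": 30,"spin": 0,"fingers": -1}

```text
clock: 1.82
eef_pos: [0.5596, 0.0719, 0.2007]
tool_rot: [0.982, 0.187, -0.001, 0.0]
ft_force: [-0.7, -0.7, -0.2]
grip_width: 0.0852
grasp_force: 0.0
```

Run:
```python
from h import *
st(); c=camera('wrist'); np.save('w1.npy',c,allow_pickle=True)
im=np.ascontiguousarray(c['pixels'][:,:,::-1]); print(c['K'],c['rvec'],c['tvec'])
M=cv2.Rodrigues(np.array(c['rvec'],float))[0]; p=M@np.array([.561,.074,.098])+np.ravel(c['tvec'])
th=np.arctan2(np.hypot(p[0],p[1]),p[2]);d=p[:2]/np.hypot(p[0],p[1])*th*c['K'][0,0]; print('expected',d+c['K'][:2,2])
cv2.imwrite('pics/w1.png',im)
```

```text
t 1.825 p [0.5596 0.0719 0.2007] xaxis yaw 21.51 z [-0.002 -0.001 -1.   ] F [-0.73 -0.69 -0.24] T [-0.007  0.027 -0.054] w 0.08519478810382966 g 0.0 j6 2.894265010237325
[[371.64829954   0.         319.68988919]
 [  0.         371.64829954 237.20903247]
 [  0.           0.           1.        ]] [-2.39450349  1.62999172  0.2335105 ] [-0.13797751  0.49677772  0.50343012]
expected [318.15919005 233.45969825]
```

View pics/w1.png

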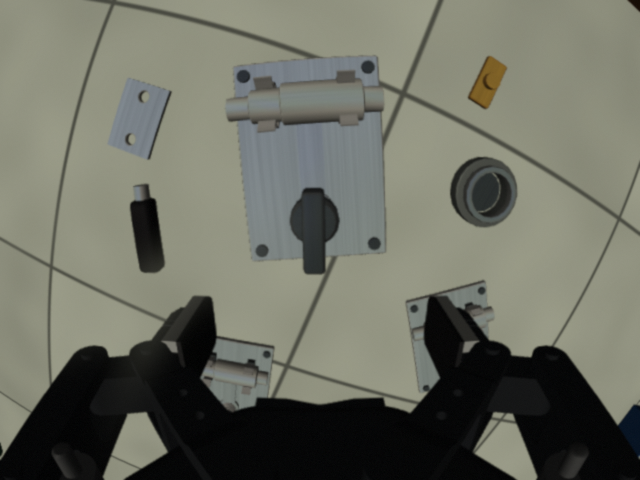

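Bar in the wrist view runs from (313,188) to (314,273), with expected centre (318,233). I'll enlarge it for the offset.

Run:
```python
from h import *
c=np.load('w1.npy',allow_pickle=True).item()
im=c['pixels'][180:280,265:365,::-1]; im=cv2.convertScaleAbs(cv2.resize(im,(600,600),interpolation=cv2.INTER_CUBIC),alpha=2.2,beta=20)
cv2.imwrite('pics/w1c.png',im); print(ray(c,(319,237),True)[0])
```

```text
[0.62577808 0.09848966 0.34346667]
```

View pics/w1c.png

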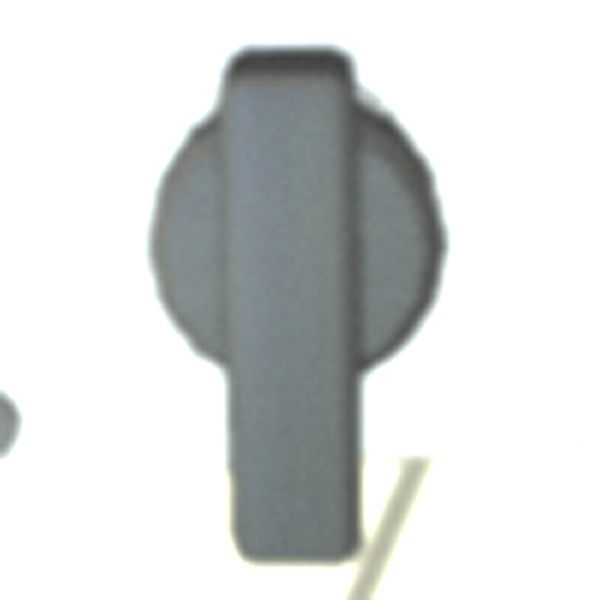

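Run:
```python
from h import *
c=np.load('w1.npy',allow_pickle=True).item()
f=lambda u,v:(265+u/6-.4,180+v/6-.4)
a,b=[onz(c,f(*e),.098,True) for e in [(287,75),(297,560)]]
print(a,b,np.linalg.norm(a-b),(a+b)/2,np.degrees(np.arctan2(*(a-b)[1::-1])))
s=[onz(c,f(*e),.062,True) for e in [(152,240),(441,240)]]; print(s,np.linalg.norm(s[0]-s[1]),sum(s)/2)
t=camera('top')
print(t['tvec'])
```

```text
[0.58631988 0.08806146 0.098     ] [0.53282795 0.06603442 0.098     ] 0.05784961076506871 [0.55957391 0.07704794 0.098     ] 22.381008923818385
[array([0.55389003, 0.09502312, 0.062     ]), array([0.56765206, 0.06005353, 0.062     ])] 0.037580126928358354 [0.56077104 0.07753832 0.062     ]
[0.03845535 0.53672515 1.0921285 ]
```

Request:
jog_arm:
  motion:
    - {"x": 1.9,"y": -3.7,"z": 45,"spin": -0.5,"fingers": -1}
    - {"x": 1.9,"y": -3.7,"z": 81,"spin": -0.5,"fingers": -1}
    - {"x": 1.9,"y": -3.7,"z": 81,"spin": -0.5,"fingers": -1}
    - {"x": 1.9,"y": -3.7,"z": 81,"spin": -0.5,"fingers": -1}
    - {"x": 1.9,"y": -3.7,"z": 81,"spin": -0.5,"fingers": -1}

```text
clock: 2.55
eef_pos: [0.5622, 0.076, 0.1227]
tool_rot: [0.982, 0.19, 0.002, 0.0]
ft_force: [0.5, 0.0, 0.1]
grip_width: 0.0853
grasp_force: 0.0
```

```bash
python3 -c "
from h import *
st()"
```

```text
t 2.55 p [0.5622 0.076  0.1227] xaxis yaw 21.94 z [ 0.004  0.001 -1.   ] F [0.48 0.03 0.11] T [ 0.024 -0.019  0.051] w 0.08528280440862844 g 0.0 j6 2.893024783178809
```

Request:
jog_arm:
  motion:
    - {"x": -1,"y": 0,"z": 25,"spin": 0,"fingers": -1}
    - {"x": -1,"y": 0,"z": 48,"spin": 0,"fingers": -1}
    - {"x": -1,"y": 0,"z": 48,"spin": 0,"fingers": -1}
    - {"x": -1,"y": 0,"z": 48,"spin": 0,"fingers": -1}
    - {"x": -1,"y": 0,"z": 48,"spin": 0,"fingers": -1}
    - {"x": -1,"y": 0,"z": 48,"spin": 0,"fingers": -1}
    - {"x": -1,"y": 0,"z": 48,"spin": 0,"fingers": -1}
    - {"x": -1,"y": 0,"z": 48,"spin": 0,"fingers": -1}

```text
clock: 3.55
eef_pos: [0.5598, 0.0758, 0.0724]
tool_rot: [0.982, 0.191, 0.0, 0.0]
ft_force: [0.2, 0.3, 0.1]
grip_width: 0.0852
grasp_force: 0.0
```

Run:
```python
from h import *
st()
c=camera('wrist'); np.save('w2.npy',c,allow_pickle=True)
im=cv2.convertScaleAbs(c['pixels'][150:450,120:520,::-1],alpha=2,beta=10); cv2.imwrite('pics/w2.png',cv2.resize(im,(800,600),interpolation=cv2.INTER_CUBIC)); st()
```

```text
t 3.55 p [0.5598 0.0758 0.0724] xaxis yaw 21.98 z [ 0. -0. -1.] F [0.18 0.32 0.06] T [ 0.058  0.026 -0.001] w 0.08517291171376072 g 0.0 j6 2.8926638140183356
t 3.6 p [0.5597 0.0758 0.0723] xaxis yaw 21.98 z [-0.  0. -1.] F [-0.21 -0.06  0.13] T [ 0.074  0.001 -0.015] w 0.0853213225380479 g 0.0 j6 2.892636914502133
```

View pics/w2.png

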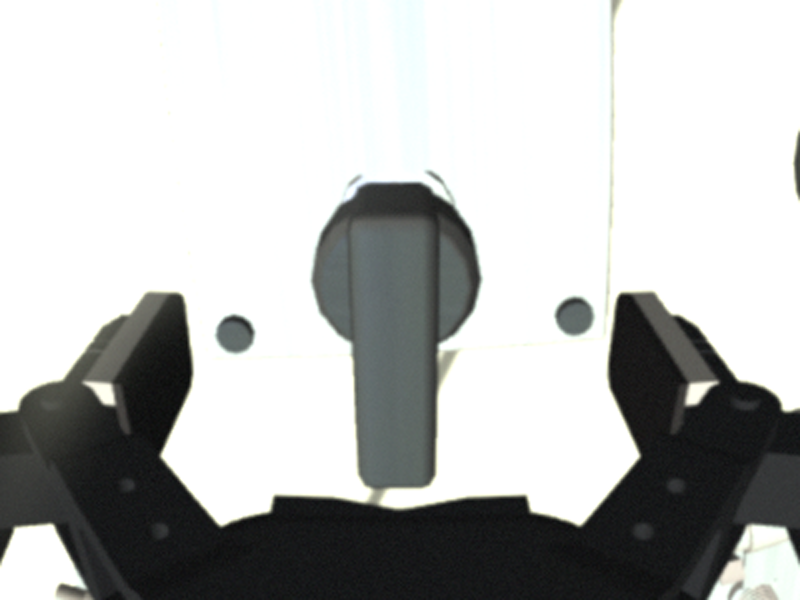

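Bar from (393,213) to (396,487) in the crop, pads' inner edges at 187 and 612, so it is nearly centred, about 1 mm to the left.

Run:
```python
from h import *
c=np.load('w2.npy',allow_pickle=True).item()
f=lambda u,v:(120+u/2-.25,150+v/2-.25)
a,b=[onz(c,f(*e),.098,True) for e in [(393.5,214),(396.5,487)]]
m=(a+b)/2;print(a,b,np.linalg.norm(a-b),m,np.degrees(np.arctan2(*(a-b)[1::-1])))
s=[onz(c,f(*e),.062,True) for e in [(314,280),(479,280)]]; print(np.linalg.norm(s[0]-s[1]),sum(s)/2)
r=R.from_quat(readout.get_obs()['tool_rot']).as_matrix();print('tool shift mm',r.T@(m-[.5597,.0758,.098])*1e3)
```

```text
[0.58712719 0.08846908 0.098     ] [0.53304991 0.06622026 0.098     ] 0.058475306811892336 [0.56008855 0.07734467 0.098     ] 22.3635611897876
0.03738512313459425 [0.56084907 0.07752744 0.062     ]
tool shift mm [ 9.38442117e-01 -1.28697205e+00 -2.54820095e-06]
```

Request:
jog_arm:
  motion:
    - {"x": 0.9,"y": -1.2,"z": 0,"spin": -0.3,"fingers": 0.4}
    - {"x": 0.9,"y": -1.2,"z": 0,"spin": -0.3,"fingers": 0.5}
    - {"x": 0.9,"y": -1.2,"z": 0,"spin": -0.3,"fingers": 0.5}
    - {"x": 0.9,"y": -1.2,"z": 0,"spin": -0.3,"fingers": 0.5}
    - {"x": 0.9,"y": -1.2,"z": 0,"spin": -0.3,"fingers": 0.5}

```text
clock: 4.22
eef_pos: [0.5601, 0.0773, 0.0723]
tool_rot: [0.981, 0.193, -0.0, 0.0]
ft_force: [0.3, 0.8, -0.5]
grip_width: 0.0215
grasp_force: 0.0
```

Request:
jog_arm:
  motion:
    - {"x": 0,"y": 0,"z": 0,"spin": 0,"fingers": 0.8}
    - {"x": 0,"y": 0,"z": 0,"spin": 0,"fingers": 0.8}
    - {"x": 0,"y": 0,"z": 0,"spin": 0,"fingers": 0.8}
    - {"x": 0,"y": 0,"z": 0,"spin": 0,"fingers": 0.8}

```text
clock: 4.72
eef_pos: [0.5602, 0.0771, 0.0724]
tool_rot: [0.981, 0.193, 0.0, 0.0]
ft_force: [-0.4, -1.2, 1.1]
grip_width: 0.0149
grasp_force: 60.9
```

```bash
python3 -c "
from h import *
st()"
```

```text
t 4.725 p [0.5602 0.0771 0.0724] xaxis yaw 22.27 z [ 0. -0. -1.] F [-0.35 -1.16  1.13] T [-0.266  0.017  0.028] w 0.014924891963020118 g 60.93243598937988 j6 2.8898768503658063
```

Request:
jog_arm:
  motion:
    - {"x": 0,"y": 0,"z": 0.5,"spin": 0,"fingers": 0.8}
    - {"x": 0,"y": 0,"z": 1,"spin": 0,"fingers": 0.8}
    - {"x": 0,"y": 0,"z": 1,"spin": 0,"fingers": 0.8}

```text
clock: 5.1
eef_pos: [0.5602, 0.0771, 0.0721]
tool_rot: [0.981, 0.193, 0.0, 0.0]
ft_force: [-0.7, -2.3, 6.1]
grip_width: 0.0147
grasp_force: 61.5
```

```bash
python3 -c "
from h import *
st()"
```

```text
t 5.1 p [0.5602 0.0771 0.0721] xaxis yaw 22.27 z [ 0.001 -0.    -1.   ] F [-0.69 -2.35  6.07] T [-0.392  0.399  0.01 ] w 0.01470670136202175 g 61.53243899345398 j6 2.889895188895749
```

Request:
jog_arm:
  motion:
    - {"x": 0,"y": 0.3,"z": 0,"spin": -2,"fingers": 0.8}
    - {"x": 0,"y": 0.3,"z": 0,"spin": -4,"fingers": 0.8}
    - {"x": 0,"y": 0.3,"z": 0,"spin": -6,"fingers": 0.8}
    - {"x": 0,"y": 0.3,"z": 0,"spin": -8,"fingers": 0.8}
    - {"x": 0,"y": 0.3,"z": 0,"spin": -10,"fingers": 0.8}
    - {"x": 0,"y": 0.3,"z": 0,"spin": -10,"fingers": 0.8}

```text
clock: 5.85
eef_pos: [0.5601, 0.0773, 0.072]
tool_rot: [0.961, 0.278, 0.0, -0.0]
ft_force: [-2.7, -1.5, 6.1]
grip_width: 0.0149
grasp_force: 61.6
```

```bash
python3 -c "
from h import *
st()"
```

```text
t 5.85 p [0.5601 0.0773 0.072 ] xaxis yaw 32.3 z [ 0.     0.001 -1.   ] F [-2.75 -1.49  6.09] T [-0.182  0.434 -0.003] w 0.014882868068007935 g 61.600120067596436 j6 2.7147367620562095
```

Request:
jog_arm:
  motion:
    - {"x": 0,"y": 0,"z": 0,"spin": -1.4,"fingers": 0.8}
    - {"x": 0,"y": 0,"z": 0,"spin": -2.8,"fingers": 0.8}
    - {"x": 0,"y": 0,"z": 0,"spin": -2.8,"fingers": 0.8}

```text
clock: 6.22
eef_pos: [0.56, 0.0774, 0.072]
tool_rot: [0.953, 0.302, 0.0, -0.0]
ft_force: [-2.6, -0.5, 6.1]
grip_width: 0.015
grasp_force: 61.6
```

Request:
jog_arm:
  motion:
    - {"x": 0,"y": 0,"z": 0,"spin": -1.4,"fingers": 0.8}
    - {"x": 0,"y": 0,"z": 0,"spin": -2.8,"fingers": 0.8}
    - {"x": 0,"y": 0,"z": 0,"spin": -2.8,"fingers": 0.8}

```text
clock: 6.6
eef_pos: [0.56, 0.0774, 0.072]
tool_rot: [0.946, 0.325, 0.0, -0.0]
ft_force: [-2.4, -1.0, 6.3]
grip_width: 0.0147
grasp_force: 61.6
```

Request:
jog_arm:
  motion:
    - {"x": 0,"y": 0,"z": 0,"spin": -1.4,"fingers": 0.8}
    - {"x": 0,"y": 0,"z": 0,"spin": -2.8,"fingers": 0.8}
    - {"x": 0,"y": 0,"z": 0,"spin": -2.8,"fingers": 0.8}

```text
clock: 6.98
eef_pos: [0.5599, 0.0775, 0.072]
tool_rot: [0.938, 0.348, 0.0, -0.0]
ft_force: [-1.9, -0.4, 5.9]
grip_width: 0.0152
grasp_force: 61.6
```

Request:
jog_arm:
  motion:
    - {"x": 0,"y": 0,"z": 0,"spin": -1.4,"fingers": 0.8}
    - {"x": 0,"y": 0,"z": 0,"spin": -2.8,"fingers": 0.8}
    - {"x": 0,"y": 0,"z": 0,"spin": -2.8,"fingers": 0.8}

```text
clock: 7.35
eef_pos: [0.5599, 0.0775, 0.072]
tool_rot: [0.929, 0.371, 0.0, -0.001]
ft_force: [-2.6, 0.3, 6.0]
grip_width: 0.0149
grasp_force: 61.7
```

Request:
jog_arm:
  motion:
    - {"x": 0,"y": 0,"z": 0,"spin": -1.4,"fingers": 0.8}
    - {"x": 0,"y": 0,"z": 0,"spin": -2.8,"fingers": 0.8}
    - {"x": 0,"y": 0,"z": 0,"spin": -2.8,"fingers": 0.8}

```text
clock: 7.72
eef_pos: [0.5599, 0.0776, 0.072]
tool_rot: [0.919, 0.393, 0.0, -0.001]
ft_force: [-2.7, 0.8, 5.9]
grip_width: 0.015
grasp_force: 61.7
```

Request:
jog_arm:
  motion:
    - {"x": 0,"y": 0,"z": 0,"spin": -1.4,"fingers": 0.8}
    - {"x": 0,"y": 0,"z": 0,"spin": -2.8,"fingers": 0.8}
    - {"x": 0,"y": 0,"z": 0,"spin": -2.8,"fingers": 0.8}

```text
clock: 8.1
eef_pos: [0.5598, 0.0776, 0.072]
tool_rot: [0.91, 0.416, 0.0, -0.001]
ft_force: [-3.1, -0.0, 6.3]
grip_width: 0.015
grasp_force: 61.7
```

Request:
jog_arm:
  motion:
    - {"x": 0,"y": 0,"z": 0,"spin": -1.4,"fingers": 0.8}
    - {"x": 0,"y": 0,"z": 0,"spin": -2.8,"fingers": 0.8}
    - {"x": 0,"y": 0,"z": 0,"spin": -2.8,"fingers": 0.8}

```text
clock: 8.48
eef_pos: [0.5597, 0.0777, 0.072]
tool_rot: [0.899, 0.438, 0.0, -0.001]
ft_force: [-3.4, 1.3, 6.5]
grip_width: 0.0151
grasp_force: 61.7
```

Request:
jog_arm:
  motion:
    - {"x": 0,"y": 0,"z": 0,"spin": -1.4,"fingers": 0.8}
    - {"x": 0,"y": 0,"z": 0,"spin": -2.8,"fingers": 0.8}
    - {"x": 0,"y": 0,"z": 0,"spin": -2.8,"fingers": 0.8}

```text
clock: 8.85
eef_pos: [0.5597, 0.0777, 0.072]
tool_rot: [0.888, 0.46, 0.0, -0.001]
ft_force: [-3.6, 1.1, 7.5]
grip_width: 0.0151
grasp_force: 61.7
```

Request:
jog_arm:
  motion:
    - {"x": -0.2,"y": -0.3,"z": 0,"spin": -1.4,"fingers": 0.8}
    - {"x": -0.2,"y": -0.3,"z": 0,"spin": -2.8,"fingers": 0.8}
    - {"x": -0.2,"y": -0.3,"z": 0,"spin": -2.8,"fingers": 0.8}

```text
clock: 9.22
eef_pos: [0.5596, 0.0778, 0.072]
tool_rot: [0.877, 0.481, 0.0, -0.001]
ft_force: [-2.4, 1.3, 5.6]
grip_width: 0.0149
grasp_force: 61.6
```

```bash
python3 -c "
from h import *
st()"
```

```text
t 9.225 p [0.5596 0.0778 0.072 ] xaxis yaw 57.52 z [-0.     0.001 -1.   ] F [-2.44  1.32  5.63] T [ 0.062  0.524 -0.023] w 0.014911880636160444 g 61.614607389856246 j6 2.275042695411829
```

Request:
jog_arm:
  motion:
    - {"x": 0,"y": 0,"z": 0,"spin": -1.4,"fingers": 0.8}
    - {"x": 0,"y": 0,"z": 0,"spin": -2.8,"fingers": 0.8}
    - {"x": 0,"y": 0,"z": 0,"spin": -2.8,"fingers": 0.8}

```text
clock: 9.6
eef_pos: [0.5596, 0.0778, 0.072]
tool_rot: [0.865, 0.502, 0.0, -0.001]
ft_force: [-3.1, 1.2, 6.6]
grip_width: 0.015
grasp_force: 61.6
```

Request:
jog_arm:
  motion:
    - {"x": 0,"y": 0,"z": 0,"spin": -1.4,"fingers": 0.8}
    - {"x": 0,"y": 0,"z": 0,"spin": -2.8,"fingers": 0.8}
    - {"x": 0,"y": 0,"z": 0,"spin": -2.8,"fingers": 0.8}

```text
clock: 9.98
eef_pos: [0.5595, 0.0778, 0.072]
tool_rot: [0.852, 0.523, 0.0, -0.001]
ft_force: [-2.8, -0.5, 7.4]
grip_width: 0.015
grasp_force: 61.6
```

Request:
jog_arm:
  motion:
    - {"x": 0,"y": 0,"z": 0,"spin": -1.4,"fingers": 0.8}
    - {"x": 0,"y": 0,"z": 0,"spin": -2.8,"fingers": 0.8}
    - {"x": 0,"y": 0,"z": 0,"spin": -2.8,"fingers": 0.8}

```text
clock: 10.35
eef_pos: [0.5594, 0.0779, 0.072]
tool_rot: [0.839, 0.544, 0.0, -0.001]
ft_force: [-2.9, 1.2, 7.0]
grip_width: 0.0146
grasp_force: 61.6
```

Request:
jog_arm:
  motion:
    - {"x": 0,"y": 0,"z": 0,"spin": -1.4,"fingers": 0.8}
    - {"x": 0,"y": 0,"z": 0,"spin": -2.8,"fingers": 0.8}
    - {"x": 0,"y": 0,"z": 0,"spin": -2.8,"fingers": 0.8}

```text
clock: 10.72
eef_pos: [0.5594, 0.0779, 0.072]
tool_rot: [0.825, 0.564, 0.0, -0.001]
ft_force: [-2.9, 1.1, 6.0]
grip_width: 0.0151
grasp_force: 61.6
```

Request:
jog_arm:
  motion:
    - {"x": 0,"y": 0,"z": 0,"spin": -1.4,"fingers": 0.8}
    - {"x": 0,"y": 0,"z": 0,"spin": -2.8,"fingers": 0.8}
    - {"x": 0,"y": 0,"z": 0,"spin": -2.8,"fingers": 0.8}

```text
clock: 11.1
eef_pos: [0.5593, 0.0779, 0.072]
tool_rot: [0.811, 0.584, 0.0, -0.001]
ft_force: [-3.7, 0.5, 6.1]
grip_width: 0.0148
grasp_force: 61.7
```

Request:
jog_arm:
  motion:
    - {"x": -0.1,"y": -0.4,"z": 0,"spin": -1.4,"fingers": 0.8}
    - {"x": -0.1,"y": -0.4,"z": 0,"spin": -2.8,"fingers": 0.8}
    - {"x": -0.1,"y": -0.4,"z": 0,"spin": -2.8,"fingers": 0.8}

```text
clock: 11.48
eef_pos: [0.5592, 0.0779, 0.0721]
tool_rot: [0.797, 0.604, 0.001, -0.001]
ft_force: [-1.1, 1.2, 7.4]
grip_width: 0.015
grasp_force: 61.6
```

Request:
jog_arm:
  motion:
    - {"x": 0,"y": 0,"z": 0,"spin": -1.4,"fingers": 0.8}
    - {"x": 0,"y": 0,"z": 0,"spin": -2.8,"fingers": 0.8}
    - {"x": 0,"y": 0,"z": 0,"spin": -2.8,"fingers": 0.8}

```text
clock: 11.85
eef_pos: [0.5591, 0.0779, 0.072]
tool_rot: [0.782, 0.623, 0.0, -0.001]
ft_force: [-3.2, -0.1, 5.9]
grip_width: 0.0151
grasp_force: 61.6
```

Request:
jog_arm:
  motion:
    - {"x": 0,"y": 0,"z": 0,"spin": -1.4,"fingers": 0.8}
    - {"x": 0,"y": 0,"z": 0,"spin": -2.8,"fingers": 0.8}
    - {"x": 0,"y": 0,"z": 0,"spin": -2.8,"fingers": 0.8}

```text
clock: 12.22
eef_pos: [0.559, 0.078, 0.0718]
tool_rot: [0.766, 0.642, 0.0, -0.001]
ft_force: [-2.8, 1.6, 9.3]
grip_width: 0.015
grasp_force: 61.8
```

```bash
python3 -c "
from h import *
st()
for _ in range(2): camera('top'); st()"
```

```text
t 12.225 p [0.559  0.078  0.0718] xaxis yaw 79.92 z [-0.     0.002 -1.   ] F [-2.79  1.56  9.3 ] T [0.243 0.741 0.061] w 0.015049127417743792 g 61.83009561428662 j6 1.8842507601833716
t 12.275 p [0.559  0.078  0.0719] xaxis yaw 79.91 z [-0.     0.002 -1.   ] F [-2.43  1.38  8.48] T [ 0.192  0.73  -0.001] w 0.014949212923572187 g 61.836297023857014 j6 1.8844835293443216
t 12.325 p [0.5591 0.078  0.072 ] xaxis yaw 79.91 z [-0.     0.002 -1.   ] F [-3.74  1.22  6.63] T [0.257 0.75  0.045] w 0.01499906553046759 g 61.80792072062303 j6 1.8845688880582212
```

Request:
jog_arm:
  motion:
    - {"x": 0,"y": -0.4,"z": 0,"spin": -1.4,"fingers": 0.8}
    - {"x": 0,"y": -0.4,"z": 0,"spin": -2.8,"fingers": 0.8}
    - {"x": 0,"y": -0.4,"z": 0,"spin": -2.8,"fingers": 0.8}

```text
clock: 12.7
eef_pos: [0.5589, 0.078, 0.0715]
tool_rot: [0.751, 0.661, 0.001, -0.001]
ft_force: [-2.3, 3.1, 3.5]
grip_width: 0.0149
grasp_force: 61.3
```

```bash
python3 -c "
from h import *
st()
for _ in range(3): camera('top'); st()"
```

```text
t 12.7 p [0.5589 0.078  0.0715] xaxis yaw 82.7 z [-0.     0.002 -1.   ] F [-2.32  3.08  3.46] T [0.407 0.375 0.092] w 0.014888255741343795 g 61.260151863098145 j6 1.8359544303055069
t 12.75 p [0.5589 0.078  0.0714] xaxis yaw 82.7 z [-0.     0.002 -1.   ] F [-2.    2.24  3.53] T [0.52  0.375 0.068] w 0.01472294578753649 g 61.27074837684631 j6 1.836045526907784
t 12.8 p [0.5589 0.0779 0.0713] xaxis yaw 82.7 z [-0.     0.002 -1.   ] F [-1.71  3.42  3.8 ] T [0.557 0.38  0.108] w 0.014952217343733823 g 61.28233194351196 j6 1.836012495682637
t 12.85 p [0.5589 0.0779 0.0713] xaxis yaw 82.7 z [-0.     0.002 -1.   ] F [-2.66  4.13  3.83] T [0.64  0.357 0.115] w 0.014846029541860881 g 61.28525376319885 j6 1.8359528421547409
```

Request:
jog_arm:
  motion:
    - {"x": 0,"y": 0,"z": 0,"spin": -1,"fingers": 0.8}
    - {"x": 0,"y": 0,"z": 0,"spin": -1,"fingers": 0.8}

```text
clock: 13.1
eef_pos: [0.5589, 0.0779, 0.0712]
tool_rot: [0.745, 0.667, 0.0, -0.001]
ft_force: [-2.5, 5.2, 4.0]
grip_width: 0.0152
grasp_force: 61.3
```

```bash
python3 -c "
from h import *
st()
for _ in range(2): camera('top'); st()"
```

```text
t 13.1 p [0.5589 0.0779 0.0712] xaxis yaw 83.73 z [-0.     0.001 -1.   ] F [-2.46  5.21  3.97] T [0.939 0.419 0.069] w 0.015225475251494525 g 61.27616286277771 j6 1.8179126017841705
t 13.15 p [0.5589 0.0779 0.0712] xaxis yaw 83.73 z [-0.     0.002 -1.   ] F [-2.32  4.17  3.7 ] T [0.96  0.398 0.087] w 0.014777803540745793 g 61.275721192359924 j6 1.8179857029897348
t 13.2 p [0.5589 0.0779 0.0712] xaxis yaw 83.72 z [-0.     0.002 -1.   ] F [-1.44  4.9   4.03] T [0.919 0.437 0.061] w 0.015102265383289753 g 61.27596080303192 j6 1.8180510925473194
```

Request:
jog_arm:
  motion:
    - {"x": 0.8,"y": -0.3,"z": 0,"spin": 0,"fingers": 0.8}
    - {"x": 0.8,"y": -0.3,"z": 0.5,"spin": 0,"fingers": 0.8}
    - {"x": 0.8,"y": -0.3,"z": 0.5,"spin": 0,"fingers": 0.8}

```text
clock: 13.58
eef_pos: [0.5589, 0.078, 0.071]
tool_rot: [0.745, 0.667, 0.0, -0.0]
ft_force: [-1.7, 2.9, 5.4]
grip_width: 0.0151
grasp_force: 61.5
```

```bash
python3 -c "
from h import *
st()
for _ in range(2): camera('top'); st()"
```

```text
t 13.575 p [0.5589 0.078  0.071 ] xaxis yaw 83.68 z [ 0.  0. -1.] F [-1.67  2.9   5.4 ] T [0.629 0.552 0.093] w 0.015064051837462938 g 61.51494026184082 j6 1.8196777068621406
t 13.625 p [0.5589 0.0779 0.071 ] xaxis yaw 83.68 z [ 0.  0. -1.] F [-2.59  2.52  5.77] T [0.644 0.463 0.006] w 0.014674801984263122 g 61.52061581611633 j6 1.819636876113159
t 13.675 p [0.5589 0.0779 0.071 ] xaxis yaw 83.67 z [ 0.  0. -1.] F [-3.07  2.52  5.63] T [0.649 0.496 0.063] w 0.01491219299281473 g 61.520973443984985 j6 1.8196772923215894
```

Request:
jog_arm:
  motion:
    - {"x": 0,"y": 0,"z": 0,"spin": -1.5,"fingers": 0.8}
    - {"x": 0,"y": 0,"z": 0,"spin": -1.5,"fingers": 0.8}

```text
clock: 13.92
eef_pos: [0.5589, 0.0779, 0.0707]
tool_rot: [0.736, 0.677, 0.0, -0.0]
ft_force: [-1.6, 3.1, 3.4]
grip_width: 0.0149
grasp_force: 61.2
```

```bash
python3 -c "
from h import *
st()
for _ in range(2): camera('top'); st()"
```

```text
t 13.925 p [0.5589 0.0779 0.0707] xaxis yaw 85.18 z [ 0.  0. -1.] F [-1.6   3.14  3.38] T [0.67  0.256 0.164] w 0.014887801371637338 g 61.15999460220337 j6 1.793401533773055
t 13.975 p [0.5588 0.0779 0.0706] xaxis yaw 85.17 z [-0.  0. -1.] F [-1.59  3.21  2.86] T [0.69  0.266 0.135] w 0.014933364210617256 g 61.1398708820343 j6 1.7936352961533677
t 14.025 p [0.5588 0.0779 0.0706] xaxis yaw 85.17 z [-0. -0. -1.] F [-0.86  2.91  1.91] T [0.645 0.225 0.163] w 0.014702065064413067 g 61.1193573474884 j6 1.79359399097478
```

Request:
jog_arm:
  motion:
    - {"x": 0.4,"y": 0,"z": 0,"spin": -1,"fingers": 0.8}
    - {"x": 0.4,"y": 0,"z": 0,"spin": -1,"fingers": 0.8}

```text
clock: 14.28
eef_pos: [0.5589, 0.078, 0.0706]
tool_rot: [0.73, 0.683, -0.0, 0.0]
ft_force: [-1.2, 2.1, 3.2]
grip_width: 0.015
grasp_force: 61.0
```

```bash
python3 -c "
from h import *
st()
for _ in range(2): camera('top'); st()"
```

```text
t 14.275 p [0.5589 0.078  0.0706] xaxis yaw 86.18 z [-0.    -0.001 -1.   ] F [-1.16  2.11  3.24] T [0.342 0.173 0.123] w 0.014998694790894173 g 61.00579619407654 j6 1.7765214015328057
t 14.325 p [0.5588 0.078  0.0706] xaxis yaw 86.17 z [-0.    -0.001 -1.   ] F [-0.41  0.77  2.46] T [0.269 0.203 0.111] w 0.015062421258378596 g 60.97963571548462 j6 1.7766827419906168
t 14.375 p [0.5588 0.078  0.0706] xaxis yaw 86.16 z [-0.    -0.001 -1.   ] F [-0.04  1.14  1.12] T [0.305 0.209 0.083] w 0.014902182439947434 g 60.96273064613342 j6 1.7767636457511715
```

Request:
jog_arm:
  motion:
    - {"x": 0.2,"y": 0,"z": 0.5,"spin": 0,"fingers": 0.8}
    - {"x": 0.2,"y": 0,"z": 1,"spin": 0,"fingers": 0.8}
    - {"x": 0.2,"y": 0,"z": 1,"spin": 0,"fingers": 0.8}

```text
clock: 14.75
eef_pos: [0.5588, 0.0781, 0.07]
tool_rot: [0.73, 0.683, -0.0, 0.0]
ft_force: [-1.8, -0.5, 4.4]
grip_width: 0.0149
grasp_force: 61.4
```

```bash
python3 -c "
from h import *
st()
for _ in range(2): camera('top'); st()"
```

```text
t 14.75 p [0.5588 0.0781 0.07  ] xaxis yaw 86.16 z [ 0.    -0.001 -1.   ] F [-1.8  -0.55  4.39] T [-0.139  0.504  0.155] w 0.014925777299211114 g 61.40185832977295 j6 1.7771220948370547
t 14.8 p [0.5588 0.078  0.0699] xaxis yaw 86.15 z [-0.    -0.001 -1.   ] F [-1.6  -1.51  4.09] T [-0.204  0.46   0.146] w 0.014659283268215693 g 61.404712200164795 j6 1.777128296131474
t 14.85 p [0.5588 0.078  0.0699] xaxis yaw 86.16 z [-0.    -0.001 -1.   ] F [-2.71 -1.12  4.1 ] T [-0.245  0.513  0.16 ] w 0.014663696944899104 g 61.40773415565491 j6 1.7771546442864294
```

Request:
jog_arm:
  motion:
    - {"x": 0,"y": 0,"z": 0,"spin": -1,"fingers": 0.8}
    - {"x": 0,"y": 0,"z": 0,"spin": -1,"fingers": 0.8}

```text
clock: 15.1
eef_pos: [0.5588, 0.0781, 0.0696]
tool_rot: [0.724, 0.689, -0.0, 0.0]
ft_force: [-1.3, -3.2, 3.3]
grip_width: 0.0147
grasp_force: 61.3
```

```bash
python3 -c "
from h import *
st()
for _ in range(2): camera('top'); st()"
```

```text
t 15.1 p [0.5588 0.0781 0.0696] xaxis yaw 87.18 z [-0.    -0.001 -1.   ] F [-1.29 -3.18  3.26] T [-0.462  0.401  0.167] w 0.014736146847150198 g 61.26638174057007 j6 1.7593838881443504
t 15.15 p [0.5588 0.0781 0.0696] xaxis yaw 87.16 z [-0.    -0.001 -1.   ] F [-2.34 -3.21  3.14] T [-0.561  0.319  0.112] w 0.014872349391207225 g 61.232990026474 j6 1.759616618448299
t 15.2 p [0.5588 0.0781 0.0696] xaxis yaw 87.16 z [-0.    -0.001 -1.   ] F [-1.48 -3.48  3.13] T [-0.605  0.376  0.156] w 0.014880678630738315 g 61.206597089767456 j6 1.7596320579011728
```

Request:
jog_arm:
  motion:
    - {"x": -0.5,"y": 0,"z": 0,"spin": -1,"fingers": 0.8}
    - {"x": -0.5,"y": 0,"z": 0,"spin": -1,"fingers": 0.8}

```text
clock: 15.45
eef_pos: [0.5588, 0.0781, 0.0696]
tool_rot: [0.718, 0.696, -0.0, -0.0]
ft_force: [-1.5, -2.7, 1.6]
grip_width: 0.015
grasp_force: 61.1
```

```bash
python3 -c "
from h import *
st()
for _ in range(2): camera('top'); st()"
```

```text
t 15.45 p [0.5588 0.0781 0.0696] xaxis yaw 88.19 z [-0.  0. -1.] F [-1.5  -2.75  1.59] T [-0.361  0.352  0.142] w 0.01499309021712918 g 61.08254671096802 j6 1.7411003959250237
t 15.5 p [0.5588 0.0781 0.0696] xaxis yaw 88.18 z [-0. -0. -1.] F [-2.11 -1.39  1.15] T [-0.412  0.279  0.094] w 0.014678325011207463 g 61.062519550323486 j6 1.741292198077335
t 15.55 p [0.5587 0.078  0.0696] xaxis yaw 88.18 z [-0. -0. -1.] F [-1.32 -1.68  1.6 ] T [-0.391  0.322  0.089] w 0.014648627319586053 g 61.042338609695435 j6 1.7412997613047574
```

Torque falls as I back off. I'll look at the knob from near to see how it sits.

Run:
```python
from h import *
c=camera('wrist');s=camera('scene')
a=cv2.convertScaleAbs(c['pixels'][200:420,170:470,::-1],alpha=2,beta=10);b=cv2.convertScaleAbs(s['pixels'][200:330,300:440,::-1],alpha=1.6,beta=10)
im=np.zeros((380,800,3),np.uint8);im[:293,:400]=cv2.resize(a,(400,293),interpolation=3);im[:371,400:]=cv2.resize(b,(400,371),interpolation=3)
cv2.imwrite('pics/w3.png',im); st()
```

```text
t 15.65 p [0.5588 0.078  0.0696] xaxis yaw 88.18 z [-0. -0. -1.] F [-0.77 -2.85  1.45] T [-0.41   0.328  0.057] w 0.014860672305043926 g 61.02048397064209 j6 1.7413673815168267
```

View pics/w3.png

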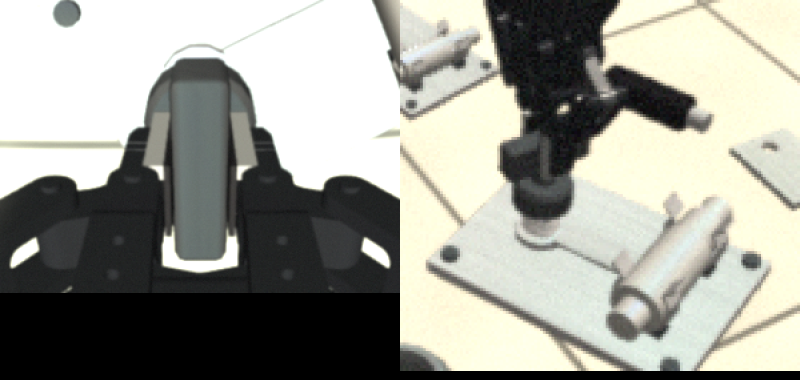

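The pads sit square on the bar and nothing has slipped. I'll turn a little further back with the push kept light.

Request:
jog_arm:
  motion:
    - {"x": -0.3,"y": 0,"z": 0,"spin": -1,"fingers": 0.8}
    - {"x": -0.3,"y": 0,"z": 0.5,"spin": -1,"fingers": 0.8}
    - {"x": -0.3,"y": 0,"z": 0.5,"spin": -1,"fingers": 0.8}

```text
clock: 16.02
eef_pos: [0.5587, 0.078, 0.0691]
tool_rot: [0.712, 0.702, 0.0, -0.0]
ft_force: [-1.6, -0.2, 0.3]
grip_width: 0.0151
grasp_force: 60.9
```

```bash
python3 -c "
from h import *
st()
for _ in range(2): camera('top'); st()"
```

```text
t 16.025 p [0.5587 0.078  0.0691] xaxis yaw 89.2 z [-0.  0. -1.] F [-1.64 -0.16  0.29] T [-0.053  0.219  0.087] w 0.015098491397117627 g 60.87417483329773 j6 1.7233344893289386
t 16.075 p [0.5588 0.078  0.0691] xaxis yaw 89.19 z [-0.  0. -1.] F [-0.8  -0.46  0.09] T [-0.023  0.268  0.05 ] w 0.014495133565999479 g 60.85867524147034 j6 1.7233755214593023
t 16.125 p [0.5587 0.078  0.0691] xaxis yaw 89.19 z [-0.  0. -1.] F [-1.07  0.01 -0.32] T [-0.     0.194  0.121] w 0.014956460569532332 g 60.82262635231018 j6 1.7233466706791793
```

Request:
jog_arm:
  motion:
    - {"x": 0,"y": 0,"z": 0.5,"spin": 0,"fingers": 0.8}
    - {"x": 0,"y": 0,"z": 1,"spin": 0,"fingers": 0.8}
    - {"x": 0,"y": 0,"z": 1,"spin": 0,"fingers": 0.8}

```text
clock: 16.5
eef_pos: [0.5588, 0.078, 0.068]
tool_rot: [0.712, 0.702, 0.0, -0.0]
ft_force: [-0.4, 1.0, -1.4]
grip_width: 0.0148
grasp_force: 60.6
```

```bash
python3 -c "
from h import *
st()
for _ in range(2): camera('top'); st()"
```

```text
t 16.5 p [0.5588 0.078  0.068 ] xaxis yaw 89.19 z [-0.  0. -1.] F [-0.41  1.01 -1.36] T [0.19  0.193 0.051] w 0.014764980073347827 g 60.57863116264343 j6 1.723381993451846
t 16.55 p [0.5587 0.078  0.0679] xaxis yaw 89.19 z [-0.  0. -1.] F [-1.16  1.   -2.24] T [0.167 0.112 0.059] w 0.015015351881955321 g 60.52359223365784 j6 1.723350575781657
t 16.6 p [0.5587 0.078  0.0679] xaxis yaw 89.19 z [-0.  0. -1.] F [-0.41  1.86 -2.99] T [0.25  0.113 0.06 ] w 0.015265750872375394 g 60.45479893684387 j6 1.7233646340889435
```

Request:
jog_arm:
  motion:
    - {"x": 0,"y": 0,"z": 1,"spin": 0,"fingers": 0.8}
    - {"x": 0,"y": 0,"z": 2,"spin": 0,"fingers": 0.8}
    - {"x": 0,"y": 0,"z": 3,"spin": 0,"fingers": 0.8}
    - {"x": 0,"y": 0,"z": 3,"spin": 0,"fingers": 0.8}

```text
clock: 17.1
eef_pos: [0.5588, 0.078, 0.0651]
tool_rot: [0.712, 0.702, 0.0, -0.0]
ft_force: [-0.5, 2.3, -2.3]
grip_width: 0.0148
grasp_force: 60.4
```

```bash
python3 -c "
from h import *
st()
for _ in range(2): camera('top'); st()"
```

```text
t 17.1 p [0.5588 0.078  0.0651] xaxis yaw 89.19 z [-0.  0. -1.] F [-0.48  2.28 -2.35] T [0.47  0.171 0.014] w 0.01484492919746717 g 60.394331216812134 j6 1.7233897681215737
t 17.15 p [0.5588 0.078  0.0651] xaxis yaw 89.19 z [-0.  0. -1.] F [-0.94  2.51 -2.23] T [ 0.476  0.185 -0.037] w 0.0150133998152761 g 60.39079427719116 j6 1.7233596071713515
t 17.2 p [0.5588 0.078  0.0652] xaxis yaw 89.18 z [-0.  0. -1.] F [-1.56  1.74 -2.6 ] T [0.517 0.213 0.032] w 0.014692230548562146 g 60.387665033340454 j6 1.7233946223341623
```

Request:
jog_arm:
  motion:
    - {"x": 0.3,"y": 0,"z": 0.8,"spin": 0,"fingers": 0.8}
    - {"x": 0.3,"y": 0,"z": 1.6,"spin": 0,"fingers": 0.8}
    - {"x": 0.3,"y": 0,"z": 1.6,"spin": 0,"fingers": 0.8}
    - {"x": 0.3,"y": 0,"z": 1.6,"spin": 0,"fingers": 0.8}

```text
clock: 17.7
eef_pos: [0.5588, 0.078, 0.064]
tool_rot: [0.712, 0.702, -0.0, 0.0]
ft_force: [-2.2, 1.4, 1.1]
grip_width: 0.0149
grasp_force: 60.9
```

```bash
python3 -c "
from h import *
st()
for _ in range(2): camera('top'); st()"
```

```text
t 17.7 p [0.5588 0.078  0.064 ] xaxis yaw 89.17 z [-0. -0. -1.] F [-2.19  1.38  1.07] T [0.359 0.615 0.025] w 0.014946517931860663 g 60.92188239097595 j6 1.7238728678452244
t 17.75 p [0.5588 0.078  0.064 ] xaxis yaw 89.17 z [ 0. -0. -1.] F [-2.1   1.3   1.28] T [0.355 0.606 0.081] w 0.015348928570521427 g 60.947787165641785 j6 1.723884487525079
t 17.8 p [0.5588 0.078  0.064 ] xaxis yaw 89.18 z [ 0. -0. -1.] F [-2.6   2.71  1.86] T [0.332 0.6   0.02 ] w 0.015273127464611283 g 60.9695702791214 j6 1.7238744745702534
```

Request:
jog_arm:
  motion:
    - {"x": 0.2,"y": -0.2,"z": 0.2,"spin": 3,"fingers": 0.8}
    - {"x": 0.2,"y": -0.2,"z": 0.2,"spin": 6,"fingers": 0.8}
    - {"x": 0.2,"y": -0.2,"z": 0.3,"spin": 9,"fingers": 0.8}
    - {"x": 0.2,"y": -0.2,"z": 0.3,"spin": 9,"fingers": 0.8}

```text
clock: 18.3
eef_pos: [0.5591, 0.078, 0.0637]
tool_rot: [0.765, 0.644, 0.0, 0.0]
ft_force: [-2.1, 0.3, 2.1]
grip_width: 0.0147
grasp_force: 61.0
```

```bash
python3 -c "
from h import *
st()
for _ in range(2): camera('top'); st()"
```

```text
t 18.3 p [0.5591 0.078  0.0637] xaxis yaw 80.19 z [ 0.001 -0.    -1.   ] F [-2.07  0.29  2.08] T [ 0.142  0.437 -0.041] w 0.01468158794236755 g 60.960972405345046 j6 1.8808351756425143
t 18.35 p [0.559  0.078  0.0637] xaxis yaw 80.21 z [ 0.001 -0.    -1.   ] F [-1.31  0.61  2.63] T [ 0.084  0.448 -0.039] w 0.014778906077507314 g 60.96448883702635 j6 1.8805768625672152
t 18.4 p [0.5591 0.078  0.0637] xaxis yaw 80.21 z [ 0.001 -0.    -1.   ] F [-1.74  0.49  1.4 ] T [0.064 0.417 0.01 ] w 0.014786225836592512 g 60.969426430611975 j6 1.880670372064509
```

Request:
jog_arm:
  motion:
    - {"x": 0.1,"y": 0,"z": 0.2,"spin": 4,"fingers": 0.8}
    - {"x": 0.1,"y": 0,"z": 0.4,"spin": 8,"fingers": 0.8}
    - {"x": 0.2,"y": 0,"z": 0.6,"spin": 10,"fingers": 0.8}
    - {"x": 0.2,"y": 0,"z": 0.6,"spin": 10,"fingers": 0.8}

```text
clock: 18.9
eef_pos: [0.5593, 0.078, 0.0632]
tool_rot: [0.818, 0.575, 0.0, 0.001]
ft_force: [-1.2, -1.6, 4.3]
grip_width: 0.0148
grasp_force: 61.3
```

```bash
python3 -c "
from h import *
st()
for _ in range(2): camera('top'); st()"
```

```text
t 18.9 p [0.5593 0.078  0.0632] xaxis yaw 70.2 z [ 0.001 -0.001 -1.   ] F [-1.25 -1.55  4.3 ] T [-0.274  0.319  0.008] w 0.014826843879924377 g 61.2726546423346 j6 2.0554567595520203
t 18.95 p [0.5593 0.078  0.0632] xaxis yaw 70.2 z [ 0.001 -0.001 -1.   ] F [-0.68 -2.8   5.71] T [-0.347  0.223  0.015] w 0.014542073181977574 g 61.27601626007163 j6 2.055390356778204
t 19.0 p [0.5593 0.078  0.0632] xaxis yaw 70.2 z [ 0.001 -0.001 -1.   ] F [-0.43 -2.16  4.35] T [-0.446  0.267 -0.018] w 0.014865393611279941 g 61.28348599976562 j6 2.0554829300810136
```

Request:
jog_arm:
  motion:
    - {"x": -0.3,"y": 0.1,"z": 0.1,"spin": 4,"fingers": 0.8}
    - {"x": -0.3,"y": 0.1,"z": 0.3,"spin": 8,"fingers": 0.8}
    - {"x": -0.3,"y": 0.1,"z": 0.5,"spin": 12,"fingers": 0.8}
    - {"x": -0.3,"y": 0.1,"z": 0.5,"spin": 12,"fingers": 0.8}

```text
clock: 19.5
eef_pos: [0.5595, 0.0778, 0.0626]
tool_rot: [0.874, 0.487, 0.001, 0.001]
ft_force: [0.4, -3.3, 2.9]
grip_width: 0.015
grasp_force: 61.2
```

```bash
python3 -c "
from h import *
st()
for _ in range(2): camera('top'); st()"
```

```text
t 19.5 p [0.5595 0.0778 0.0626] xaxis yaw 58.22 z [ 0.002 -0.001 -1.   ] F [ 0.44 -3.29  2.93] T [-0.417 -0.002 -0.041] w 0.01502099907519001 g 61.23596190773242 j6 2.263984720666095
t 19.55 p [0.5596 0.0779 0.0627] xaxis yaw 58.24 z [ 0.002 -0.001 -1.   ] F [ 1.2  -2.26  2.96] T [-0.489 -0.106 -0.008] w 0.014617128838155876 g 61.23438626027564 j6 2.2637280614365465
t 19.6 p [0.5596 0.0778 0.0627] xaxis yaw 58.23 z [ 0.002 -0.001 -1.   ] F [ 1.43 -1.98  3.57] T [-0.479 -0.138 -0.03 ] w 0.014946874667388378 g 61.23766308875929 j6 2.2638481542394895
```

Request:
jog_arm:
  motion:
    - {"x": -0.2,"y": 0.3,"z": 0.2,"spin": 4,"fingers": 0.8}
    - {"x": -0.2,"y": 0.3,"z": 0.5,"spin": 8,"fingers": 0.8}
    - {"x": -0.2,"y": 0.3,"z": 0.8,"spin": 12,"fingers": 0.8}
    - {"x": -0.2,"y": 0.3,"z": 0.8,"spin": 12,"fingers": 0.8}

```text
clock: 20.1
eef_pos: [0.5598, 0.0776, 0.0619]
tool_rot: [0.92, 0.393, 0.001, 0.001]
ft_force: [2.6, -3.0, 3.3]
grip_width: 0.015
grasp_force: 61.3
```

```bash
python3 -c "
from h import *
st()
for _ in range(2): camera('top'); st()"
```

```text
t 20.1 p [0.5598 0.0776 0.0619] xaxis yaw 46.25 z [ 0.002 -0.    -1.   ] F [ 2.64 -3.02  3.29] T [-0.557 -0.299  0.   ] w 0.015027043585769312 g 61.280917678332116 j6 2.472496420554244
t 20.15 p [0.5598 0.0776 0.0619] xaxis yaw 46.26 z [ 0.002 -0.    -1.   ] F [ 2.06 -2.02  3.37] T [-0.48  -0.384 -0.009] w 0.014835562495070164 g 61.28134523715289 j6 2.472257160581635
t 20.2 p [0.5598 0.0776 0.0619] xaxis yaw 46.25 z [ 0.002 -0.    -1.   ] F [ 2.07 -3.58  4.3 ] T [-0.523 -0.401 -0.05 ] w 0.014874480155986792 g 61.28529455056082 j6 2.4725092957976966
```

Request:
jog_arm:
  motion:
    - {"x": -0.1,"y": 0.5,"z": 0.3,"spin": 4,"fingers": 0.8}
    - {"x": -0.1,"y": 0.5,"z": 0.6,"spin": 8,"fingers": 0.8}
    - {"x": -0.1,"y": 0.5,"z": 0.9,"spin": 12,"fingers": 0.8}
    - {"x": -0.1,"y": 0.5,"z": 0.9,"spin": 12,"fingers": 0.8}

```text
clock: 20.7
eef_pos: [0.56, 0.0774, 0.0611]
tool_rot: [0.956, 0.294, 0.001, 0.0]
ft_force: [2.7, -3.8, 5.1]
grip_width: 0.0148
grasp_force: 61.4
```

```bash
python3 -c "
from h import *
st()
for _ in range(2): camera('top'); st()"
```

```text
t 20.7 p [0.56   0.0774 0.0611] xaxis yaw 34.25 z [ 0.002  0.    -1.   ] F [ 2.74 -3.76  5.06] T [-0.534 -0.468 -0.042] w 0.014751534504157358 g 61.40328526496887 j6 2.681235223494999
t 20.75 p [0.56   0.0774 0.0611] xaxis yaw 34.26 z [ 0.002  0.    -1.   ] F [ 2.41 -3.21  5.52] T [-0.467 -0.471 -0.115] w 0.014779749170969879 g 61.40721380710602 j6 2.6810419356508226
t 20.8 p [0.56   0.0774 0.061 ] xaxis yaw 34.25 z [ 0.002  0.    -1.   ] F [ 2.27 -2.41  5.46] T [-0.481 -0.519 -0.026] w 0.014971320963548888 g 61.41558587551117 j6 2.681193645299808
```

Request:
jog_arm:
  motion:
    - {"x": 0,"y": 0.5,"z": 0.2,"spin": 4,"fingers": 0.8}
    - {"x": 0,"y": 0.5,"z": 0.5,"spin": 8,"fingers": 0.8}
    - {"x": 0,"y": 0.5,"z": 0.8,"spin": 12,"fingers": 0.8}
    - {"x": 0,"y": 0.5,"z": 0.8,"spin": 12,"fingers": 0.8}

```text
clock: 21.3
eef_pos: [0.5601, 0.0771, 0.0602]
tool_rot: [0.981, 0.193, 0.001, 0.0]
ft_force: [2.7, -2.6, 4.0]
grip_width: 0.0148
grasp_force: 61.5
```

```bash
python3 -c "
from h import *
st()
for _ in range(2): camera('top'); st()"
```

```text
t 21.3 p [0.5601 0.0771 0.0602] xaxis yaw 22.22 z [ 0.002  0.    -1.   ] F [ 2.73 -2.6   3.96] T [-0.414 -0.581 -0.039] w 0.0148301007249036 g 61.45201563835144 j6 2.890442717976276
t 21.35 p [0.5601 0.0771 0.0602] xaxis yaw 22.24 z [ 0.002  0.    -1.   ] F [ 3.56 -1.95  4.67] T [-0.455 -0.586 -0.095] w 0.01501344494634738 g 61.45401656627655 j6 2.8901876544851572
t 21.4 p [0.5601 0.0771 0.0602] xaxis yaw 22.23 z [ 0.002  0.    -1.   ] F [ 3.75 -1.92  5.56] T [-0.415 -0.657  0.001] w 0.01519010736396102 g 61.4611691236496 j6 2.890299598506266
```

Request:
jog_arm:
  motion:
    - {"x": 0.3,"y": 0.3,"z": 0.2,"spin": 4,"fingers": 0.8}
    - {"x": 0.3,"y": 0.3,"z": 0.5,"spin": 8,"fingers": 0.8}
    - {"x": 0.3,"y": 0.3,"z": 0.8,"spin": 11,"fingers": 0.8}
    - {"x": 0.3,"y": 0.3,"z": 0.8,"spin": 11,"fingers": 0.8}

```text
clock: 21.9
eef_pos: [0.5602, 0.0768, 0.0592]
tool_rot: [0.995, 0.098, 0.0, 0.0]
ft_force: [3.0, -2.8, 3.6]
grip_width: 0.0146
grasp_force: 61.5
```

```bash
python3 -c "
from h import *
st()
for _ in range(2): camera('top'); st()"
```

```text
t 21.9 p [0.5602 0.0768 0.0592] xaxis yaw 11.2 z [ 0.001 -0.    -1.   ] F [ 2.97 -2.81  3.64] T [-0.503 -0.571 -0.05 ] w 0.01462414333198949 g 61.451332569122314 j6 3.082411244068534
t 21.95 p [0.5602 0.0768 0.0592] xaxis yaw 11.21 z [ 0.001  0.    -1.   ] F [ 2.97 -2.51  4.85] T [-0.478 -0.576 -0.083] w 0.015163305223344576 g 61.45200848579407 j6 3.08222364734542
t 22.0 p [0.5602 0.0768 0.0592] xaxis yaw 11.21 z [ 0.001  0.    -1.   ] F [ 3.68 -2.02  4.45] T [-0.473 -0.615 -0.05 ] w 0.014809198373493895 g 61.45648956298828 j6 3.0822641655014236
```

Request:
jog_arm:
  motion:
    - {"x": 0,"y": 0,"z": -0.4,"spin": 0,"fingers": 0.8}
    - {"x": 0,"y": 0,"z": -0.4,"spin": 0,"fingers": 0.2}
    - {"x": 0,"y": 0,"z": -0.4,"spin": 0,"fingers": 0}
    - {"x": 0,"y": 0,"z": -0.4,"spin": 0,"fingers": -0.3}
    - {"x": 0,"y": 0,"z": -0.4,"spin": 0,"fingers": -0.3}
    - {"x": 0,"y": 0,"z": -0.4,"spin": 0,"fingers": -0.3}

```text
clock: 22.75
eef_pos: [0.5597, 0.0769, 0.0593]
tool_rot: [0.995, 0.097, -0.0, -0.0]
ft_force: [-0.7, 1.0, -0.3]
grip_width: 0.0557
grasp_force: 0.0
```

Request:
jog_arm:
  motion:
    - {"x": 0,"y": 0,"z": -20,"spin": 0,"fingers": -0.3}
    - {"x": 0,"y": 0,"z": -50,"spin": 0,"fingers": -0.3}
    - {"x": 0,"y": 0,"z": -90,"spin": 0,"fingers": -0.3}
    - {"x": 0,"y": 0,"z": -120,"spin": 0,"fingers": -0.3}
    - {"x": 0,"y": 0,"z": -120,"spin": 0,"fingers": -0.3}
    - {"x": 0,"y": 0,"z": -120,"spin": 0,"fingers": -0.3}

```text
clock: 23.5
eef_pos: [0.5593, 0.0768, 0.1787]
tool_rot: [0.995, 0.097, -0.001, -0.0]
ft_force: [0.5, 0.3, 0.1]
grip_width: 0.0556
grasp_force: 0.0
```

Run:
```python
from h import *
st(); c=camera('wrist');s=camera('scene')
a=cv2.convertScaleAbs(c['pixels'][:,:,::-1],alpha=1.5,beta=5);b=cv2.convertScaleAbs(s['pixels'][225:335,300:440,::-1],alpha=1.6,beta=10)
im=np.zeros((330,800,3),np.uint8);im[:300,:400]=cv2.resize(a,(400,300),interpolation=3);im[:314,400:]=cv2.resize(b,(400,314),interpolation=3)
cv2.imwrite('pics/w4.png',im)
```

```text
t 23.5 p [0.5593 0.0768 0.1787] xaxis yaw 11.18 z [-0.001 -0.    -1.   ] F [0.54 0.34 0.13] T [ 0.012 -0.027 -0.032] w 0.05559121392900301 g 0.0 j6 3.082837202191246
```

View pics/w4.png

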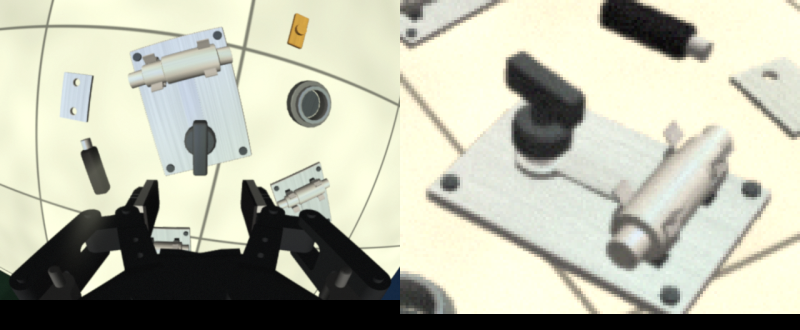

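The knob sits visibly lower: the light stud gap under the skirt, near (540,160) in the crop, is now short. The gripper is clear and the loose parts haven't moved. I'm handing it in.

```bash
python3 -c "
from workcell import bot
print(bot.job_done())"
```

```text
the job is handed in; nothing more can be done
None
```

The knob clicked after about 1.17 rad of backward turn, was turned 78° forwards and followed down to about 12.9 mm below its start (bar near 73 mm), and was let go; the job is handed in at about 23.6 s, no verdict shown. While easing it off the thread end the measured turning load reached about 0.17 N m in the forwards sense. That is over your 0.08 N m forcing figure but under the 0.24 N m damage limit.

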